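# Set out the colour-capped sample vials in their stands

### The arm

A 6-joint arm with a two-finger parallel gripper is mounted at the origin on a cart in front of the work surface, level with it; the furniture and walls round the work are solid. World frame = base frame: x ahead of the robot, y to its left, z up, the work surface at z = 0. Lengths are in m, angles in rad, forces in N, time in s.
With the tool pointing down it reaches from about 0.325 to 0.75 m from the base axis. Payload 7.6 kg.
Tool frame: the origin (TCP) lies midway between the tips of the shut fingers; the grasp point (between the pads) lies 19 mm behind it; z points along the fingers, y is the line along which they close (so a half turn about z gives the same grasp; the last joint's range is limited). The gripper opens to 85 mm and grips with 20 to 120 N. Pads are 22 mm wide; open, the fingers measure 114 mm over their backs; the gripper's body (76 mm by 85 mm) begins 54 mm behind the grasp point. The pads swing forward as they close: fully open they stand 13 mm farther back than shut.
Start: joints at [-1.214, 0.052, 1.401, -0, 1.689, -0.07], TCP at [0.217, -0.478, 0.231] pointing down, gripper open.
Joint ranges: [-2.9, 2.9], [-0.91, 2.17], [0.12, 2.37], [-1.06, 4.2], [0.26, 2.73], [-2.93, 2.93]. Speed limits (rad/s): [2.57, 2.57, 3.01, 3.14, 3.14, 3.14].

### API

Orientations are given as a unit quaternion [w, x, y, z].
In Python, from station import bot, eyes gives the robot as it stands.
- The arm moves only by the shell command python3 -m pendant 'ROWS' [OPENING] [FORCE]. ROWS is JSON, a list of rows, each a list of 6 numbers: the shift along the tool's x, y, z in m, then the turn, a rotation vector about the tool's x, y, z in degrees. A call has 1 to 5 rows; each row is the pose to reach, as a shift and turn from the pose commanded when the call began, along the tool's axes at that moment; what a row does not reach only later rows make up. A row lasts 1/8 s, in which the tool goes at most 62.5 mm and 10.7 degrees, less where a joint would pass 70% of its speed; a pose out of reach is approached as far as the arm can. A call with a gripper value outside its range is refused whole. OPENING is the opening, from -1 (shut) to 1 (fully open), set as the call begins (- or left out, the last holds). The fingers move at their own pace and stop on an object; FORCE is the grip in N (left out, the last holds). Time passes only in rows, so rows that repeat a pose let the fingers close. It gives the time, the measured TCP pose, the force, the opening and the grip force at its end, in the units of the state.
- bot.get_state(): the state, without advancing time (a new reading comes with each control period).
- eyes.camera(name): name is "scene" or "top" or "wrist"; returns (picture, depth): 480x640x3 uint8, red, green, blue; 480x640 float32, m along the optical axis (not along the pixel's ray), 0 where there is no reading.
- eyes.calibration(name): a dict with "mtx" (3x3 intrinsics, pixels), "eye" and "attitude" of the camera in the world; the wrist camera has in their place "tool_from_camera" (4x4, takes a point from camera to tool coordinates, whose origin is the TCP and whose axes are the flange's). Camera axes: x right, y down, z forward; pixel columns grow to the right and rows downward; lengths in m; the calibration is good to about 2 mm. A picture is of the moment at which its call begins: read the wrist's pose just before it. calibration takes no time and is no camera call.
- bot.job_done(): hands the job in; it is judged then, once.
The state is a dict: "time_s": time; "qpos": joint angles; "joint_velocities": joint speeds; "effort": joint torques, N m; "ee_pos": TCP position; "ee_rot": TCP orientation; "ft_force": force on the tool from outside, world axes, zero at the start; "torque": the same for the moment, N m; "finger_gap": opening from 0.0 (shut) to 1.0 (fully open); "grip_force": force on a finger pad.
Only numpy, scipy, OpenCV 4.12 (cv2) and the standard library are available. Lean on these libraries where they do the work, as an engineer would, in place of code of your own. Each camera call takes 0.05 s, during which the arm holds its last target. There are 200 camera calls.

### The job

Set out the samples for the next run: stand each vial that has a red, yellow, green or blue cap upright in the empty stand of its own colour, fully down on the floor of the stand, without tipping any vial over. The black-capped and the white-capped vial have no stand; leave them standing where they are.

Things in the scene. Friction and masses are not known exactly. Their poses are not given: they have to be found in the camera images.
- vial_red_center (a point): centre, half-way up, of the loose vial with the red screw cap: white-grey cylinder 25 mm in diameter, 56 mm tall overall (cap: the top 8 mm, 26 mm in diameter), about 25 g, standing upright on the bench at the start, so its foot is 28 mm below this point; z axis up along the vial. Neighbouring vials stand at least 58 mm apart, centre to centre. It belongs in the stand of the same colour.
- vial_yellow_center (a point): centre, half-way up, of the loose vial with the yellow screw cap: white-grey cylinder 25 mm in diameter, 56 mm tall overall (cap: the top 8 mm, 26 mm in diameter), about 25 g, standing upright on the bench at the start, so its foot is 28 mm below this point; z axis up along the vial. Neighbouring vials stand at least 58 mm apart, centre to centre. It belongs in the stand of the same colour.
- vial_green_center (a point): centre, half-way up, of the loose vial with the green screw cap: white-grey cylinder 25 mm in diameter, 56 mm tall overall (cap: the top 8 mm, 26 mm in diameter), about 25 g, standing upright on the bench at the start, so its foot is 28 mm below this point; z axis up along the vial. Neighbouring vials stand at least 58 mm apart, centre to centre. It belongs in the stand of the same colour.
- vial_blue_center (a point): centre, half-way up, of the loose vial with the blue screw cap: white-grey cylinder 25 mm in diameter, 56 mm tall overall (cap: the top 8 mm, 26 mm in diameter), about 25 g, standing upright on the bench at the start, so its foot is 28 mm below this point; z axis up along the vial. Neighbouring vials stand at least 58 mm apart, centre to centre. It belongs in the stand of the same colour.
- vial_black_center (a point): centre, half-way up, of the loose vial with the black screw cap: white-grey cylinder 25 mm in diameter, 56 mm tall overall (cap: the top 8 mm, 26 mm in diameter), about 25 g, standing upright on the bench at the start, so its foot is 28 mm below this point; z axis up along the vial. Neighbouring vials stand at least 58 mm apart, centre to centre. There is no stand of this colour: this vial is to be left where it is.
- vial_white_center (a point): centre, half-way up, of the loose vial with the white screw cap: white-grey cylinder 25 mm in diameter, 56 mm tall overall (cap: the top 8 mm, 26 mm in diameter), about 25 g, standing upright on the bench at the start, so its foot is 28 mm below this point; z axis up along the vial. Neighbouring vials stand at least 58 mm apart, centre to centre. There is no stand of this colour: this vial is to be left where it is.
- stand_red_in (a point): centre of the inner floor of the red stand: a round open cup fixed to the bench, 62 mm outside diameter with a 65 mm dark foot, plain round well 44 mm across; inner floor 5 mm above the bench, rim 14 mm above the bench (9 mm above this point); z axis up. A vial stands freely in it, with about 9 mm of play all round. Empty at the start; stands are at least 70 mm apart, centre to centre.
- stand_yellow_in (a point): centre of the inner floor of the yellow stand: a round open cup fixed to the bench, 62 mm outside diameter with a 65 mm dark foot, plain round well 44 mm across; inner floor 5 mm above the bench, rim 14 mm above the bench (9 mm above this point); z axis up. A vial stands freely in it, with about 9 mm of play all round. Empty at the start; stands are at least 70 mm apart, centre to centre.
- stand_green_in (a point): centre of the inner floor of the green stand: a round open cup fixed to the bench, 62 mm outside diameter with a 65 mm dark foot, plain round well 44 mm across; inner floor 5 mm above the bench, rim 14 mm above the bench (9 mm above this point); z axis up. A vial stands freely in it, with about 9 mm of play all round. Empty at the start; stands are at least 70 mm apart, centre to centre.
- stand_blue_in (a point): centre of the inner floor of the blue stand: a round open cup fixed to the bench, 62 mm outside diameter with a 65 mm dark foot, plain round well 44 mm across; inner floor 5 mm above the bench, rim 14 mm above the bench (9 mm above this point); z axis up. A vial stands freely in it, with about 9 mm of play all round. Empty at the start; stands are at least 70 mm apart, centre to centre.

How it is judged:
By the outcome, as a careful person would: the job done as asked, in the order asked, and still so for the second after the job is handed in, with the robot touching nothing.
It also fails if it takes over 102 s, if anything falls off the work surface, if the arm or the gripper's body presses on something with over 40 N, if the wrist force passes 120 N, or if a joint passes its speed limit or range.

## Working session

There is one attempt and no reset: what is moved stays moved. The work goes in short steps, Python scripts to look and compute and a shell command to move; the robot and the scene stay as the last step left them, time stands still between calls to the robot, and variables do not carry over. Pictures are saved under pics/ and viewed, at most 14 in all, crops included, and the job is handed in when it is done.

```bash
mkdir -p pics; ls
python3 - <<'E'
from station import bot, eyes
import cv2,numpy as np
for n in ("top","scene"):
    p,d=eyes.camera(n); cv2.imwrite(f"pics/{n}0.png",p[:,:,::-1]); np.savez(f"{n}0.npz",p=p,d=d)
    print(n,eyes.calibration(n))
print(eyes.calibration("wrist")); print(bot.get_state())
E
```

```text
pics
top {'mtx': array([[501.90710696,   0.        , 317.306398  ],
       [  0.        , 501.90710696, 238.63652847],
       [  0.        ,   0.        ,   1.        ]]), 'eye': array([0.28799749, 0.00138584, 0.9441125 ]), 'attitude': array([ 0.0812811 , -0.66372397,  0.7383196 , -0.08802296])}
scene {'mtx': array([[569.09694612,   0.        , 328.18546881],
       [  0.        , 569.09694612, 246.13514017],
       [  0.        ,   0.        ,   1.        ]]), 'eye': array([-0.10789408,  0.70154266,  0.74638942]), 'attitude': array([ 0.15794929, -0.29679907,  0.8443058 , -0.41726496])}
{'mtx': array([[417.80593023,   0.        , 324.79369349],
       [  0.        , 417.80593023, 246.34800354],
       [  0.        ,   0.        ,   1.        ]]), 'tool_from_camera': array([[-3.47952270e-04, -9.45976246e-01, -3.24235749e-01,
         8.53046381e-02],
       [ 9.99999935e-01, -2.98712958e-04, -2.01633793e-04,
         5.65839259e-04],
       [ 9.38873590e-05, -3.24235798e-01,  9.45976288e-01,
        -1.41881106e-01],
       [ 0.00000000e+00,  0.00000000e+00,  0.00000000e+00,
         1.00000000e+00]])}
{'time_s': 0.1, 'qpos': array([-1.21429955e+00,  5.27679152e-02,  1.40162633e+00, -3.49262394e-06,
        1.68863839e+00, -7.03234861e-02]), 'joint_velocities': array([ 0.0001577 , -0.00153009, -0.00328822,  0.00068649, -0.00022632,
        0.00039211]), 'effort': array([ 1.11816618e-03, -3.82581854e+01, -3.60984993e+01, -4.86226099e-05,
        4.76769550e-03, -8.60534897e-06]), 'ee_pos': array([ 0.21724934, -0.47763306,  0.23055815]), 'ee_rot': array([-7.12386098e-04,  9.77314143e-01,  2.11793643e-01, -1.04386590e-04]), 'ft_force': array([-0.25733268,  0.79156939, -0.05282628]), 'torque': array([-0.03139409, -0.03404416,  0.01371184]), 'grip_force': 0.0, 'finger_gap': 1.003065661888186}
```

View pics/top0.png

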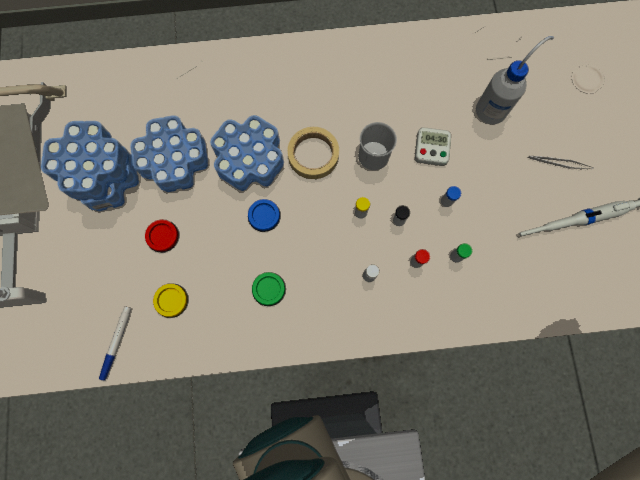

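View pics/scene0.png

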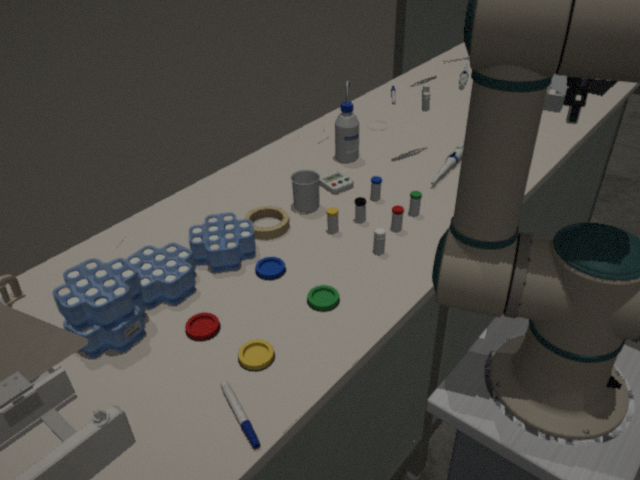

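The top view shows the caps at yellow (362,204), black (402,213), blue (453,193), red (422,257), green (464,251) and white (372,272). The stands are red (162,236), yellow (170,300), blue (264,215) and green (268,289). The scene view agrees with this.

```bash
cat > h.py <<'E'
from station import bot, eyes
import numpy as np, cv2
from scipy.spatial.transform import Rotation as R
def rot(q): return R.from_quat(np.r_[q[1:],q[0]]).as_matrix()
def cam(n,s=None):
    c=eyes.calibration(n)
    if n!="wrist": return c["mtx"],rot(c["attitude"]),np.array(c["eye"])
    T=c["tool_from_camera"]; Rt=rot(s["ee_rot"])
    return c["mtx"],Rt@T[:3,:3],Rt@T[:3,3]+s["ee_pos"]
def ray(uv,z,C):
    K,A,e=C; d=A@np.linalg.inv(K)@np.r_[uv,1.]; return e+d*(z-e[2])/d[2]
HUE=dict(red=[(0,8),(172,180)],yellow=[(22,35)],green=[(45,80)],blue=[(105,125)])
def blobs(p,col,amin=30,smin=150):
    h=cv2.cvtColor(p,cv2.COLOR_RGB2HSV); m=np.zeros(p.shape[:2],np.uint8)
    for a,b in HUE[col]: m|=cv2.inRange(h,(a,smin,50),(b,255,255))
    n,l,st,c=cv2.connectedComponentsWithStats(m)
    return [(c[i],st[i],l==i) for i in range(1,n) if st[i][4]>=amin]
E
python3 - <<'E'
from h import *
f=np.load("top0.npz");p,d=f["p"],f["d"];C=cam("top")
for c in HUE:
    for cc,st,m in blobs(p,c):
        u,v=cc; 
        if st[4]>2000 or v>330: continue
        w=ray(cc,0.014 if st[4]>500 else .056,C)
        vs,us=np.nonzero(m); dd=d[m]; ok=dd>0
        P=(C[1]@np.linalg.inv(C[0])@np.c_[us,vs,np.ones(len(us))][ok].T*dd[ok]).T+C[2]
        print(c,cc.round(),st[4],w.round(4),"depth",np.median(P,0).round(3),P[:,2].max().round(3), (P.max(0)-P.min(0)).round(3))
for nm,uv,z in(("black",(402,212),.056),("white",(372,271),.056)): print(nm,ray(uv,z,C).round(3))
E
```

```text
red [161. 235.] 809 [0.5536 0.277  0.014 ] depth [0.555 0.279 0.008] 0.018 [0.06  0.061 0.019]
red [422. 256.] 164 [ 0.4518 -0.203   0.056 ] depth [ 0.452 -0.203  0.056] 0.061 [0.024 0.024 0.013]
yellow [362. 204.] 161 [ 0.5614 -0.1088  0.056 ] depth [ 0.562 -0.109  0.056] 0.06 [0.026 0.025 0.018]
yellow [170. 300.] 893 [0.4275 0.2647 0.014 ] depth [0.429 0.267 0.008] 0.018 [0.061 0.062 0.018]
green [464. 250.] 157 [ 0.4544 -0.2802  0.056 ] depth [ 0.454 -0.28   0.056] 0.062 [0.024 0.025 0.016]
green [268. 289.] 837 [0.4295 0.0817 0.014 ] depth [0.43  0.082 0.008] 0.018 [0.059 0.061 0.019]
blue [517.  71.] 298 [ 0.8018 -0.4478  0.056 ] depth [ 0.744 -0.397  0.157] 0.162 [0.033 0.03  0.025]
blue [453. 193.] 148 [ 0.5647 -0.2794  0.056 ] depth [ 0.565 -0.279  0.057] 0.061 [0.024 0.025 0.018]
blue [263. 215.] 761 [0.5733 0.0788 0.014 ] depth [0.575 0.079 0.008] 0.019 [0.059 0.061 0.019]
blue [591. 220.] 42 [ 0.487  -0.5225  0.056 ] depth [ 0.494 -0.541  0.026] 0.03 [0.011 0.012 0.013]
black [ 0.538 -0.18   0.056]
white [ 0.435 -0.11   0.056]
```

```bash
python3 - <<'E'
from h import *
f=np.load("top0.npz");d=f["d"];C=cam("top")
v,u=np.mgrid[0:480,0:640]
P=((C[1]@np.linalg.inv(C[0])@np.stack([u.ravel(),v.ravel(),np.ones(u.size)]))*d.ravel()).T+C[2]
P=P[d.ravel()>0]
for n,c in dict(red=(.554,.278),yellow=(.428,.266),green=(.43,.082),blue=(.574,.079)).items():
    r=np.hypot(P[:,0]-c[0],P[:,1]-c[1])
    print(n,[(a,P[(r<a)&(r>a-.02),2].max().round(3)) for a in (.06,.08,.1,.12,.15)])
E
python3 -m pendant '[[0.06,-0.016,0.016,0,0,8],[0.12,-0.032,0.032,0,0,16.2],[0.18,-0.048,0.048,0,0,24.4],[0.24,-0.066,0.065,0,0,24.4],[0.298,-0.082,0.08,0,0,24.4]]' 0.2 40
python3 -m pendant '[[0,0,0,0,0,0],[0,0,0,0,0,0]]'
python3 - <<'E'
from h import *
s=bot.get_state();p,d=eyes.camera("wrist");C=cam("wrist",s);cv2.imwrite("pics/w1.png",p[:,:,::-1])
print(s["ee_pos"],s["ee_rot"])
for c in ("green","red","blue"):
  for cc,st,m in blobs(p,c,200): print(c,cc,st,ray(cc,.052,C))
E
```

```text
red [(0.06, np.float64(0.006)), (0.08, np.float64(0.005)), (0.1, np.float64(0.063)), (0.12, np.float64(0.123)), (0.15, np.float64(0.122))]
yellow [(0.06, np.float64(0.005)), (0.08, np.float64(0.015)), (0.1, np.float64(0.018)), (0.12, np.float64(0.018)), (0.15, np.float64(0.02))]
green [(0.06, np.float64(0.006)), (0.08, np.float64(0.005)), (0.1, np.float64(0.006)), (0.12, np.float64(0.017)), (0.15, np.float64(0.019))]
blue [(0.06, np.float64(0.061)), (0.08, np.float64(0.064)), (0.1, np.float64(0.066)), (0.12, np.float64(0.064)), (0.15, np.float64(0.063))]
time_s: 0.72
ee_pos: [0.4507, -0.2825, 0.1521]
ee_rot: [-0.0, 1.0, 0.0, -0.0]
ft_force: [-0.2, -0.6, 0.9]
finger_gap: 0.601
grip_force: 0.0
time_s: 0.98
ee_pos: [0.4494, -0.2842, 0.1528]
ee_rot: [0.0, 1.0, 0.001, -0.0]
ft_force: [-0.7, 0.0, 0.1]
finger_gap: 0.601
grip_force: 0.0
[ 0.44936415 -0.28424853  0.15276191] [ 2.33514656e-05  9.99999696e-01  6.84952492e-04 -3.71098188e-04]
green [319.88793103 241.54231975] [ 299  221   43   41 1276] [ 0.45460222 -0.28101476  0.052     ]
red [192.30207588 244.38439513] [ 171  223   45   43 1397] [ 0.45267749 -0.20279555  0.052     ]
blue [318.44397562  39.00703235] [ 294   11   50   57 2133] [ 0.56648517 -0.28057028  0.052     ]
```

View pics/w1.png

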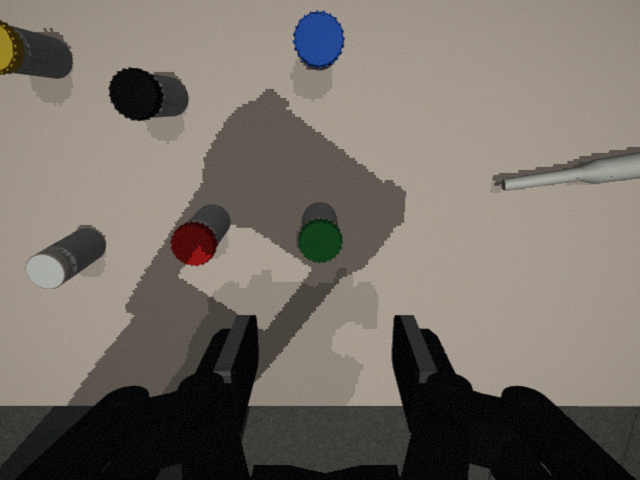

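The wrist view shows the green cap at (320,241), with the red at (192,244) and blue (318,39) caps nearby. They agree with the top camera to 1–2 mm, so I'll grasp green.

```bash
python3 -m pendant '[[0.005,-0.0035,0.03,0,0,0],[0.005,-0.0035,0.065,0,0,0],[0.005,-0.0035,0.1,0,0,0],[0.005,-0.0035,0.125,0,0,0],[0.005,-0.0035,0.1365,0,0,0]]'
python3 -m pendant '[[0,0,0,0,0,0],[0,0,0,0,0,0],[0,0,0,0,0,0],[0,0,0,0,0,0],[0,0,0,0,0,0]]' -1 30
```

```text
time_s: 1.65
ee_pos: [0.4533, -0.2815, 0.0155]
ee_rot: [-0.0, 1.0, -0.001, -0.001]
ft_force: [0.1, -0.2, 0.3]
finger_gap: 0.598
grip_force: 0.0
time_s: 2.28
ee_pos: [0.4553, -0.2812, 0.0177]
ee_rot: [0.001, 1.0, 0.001, 0.001]
ft_force: [-1.3, -0.8, 5.3]
finger_gap: 0.276
grip_force: 29.9
```

```bash
python3 -m pendant '[[0,0,-0.015,0,0,0],[0,0,-0.045,0,0,0],[0,0,-0.08,0,0,0],[0,0,-0.105,0,0,0],[-0.002,-0.015,-0.115,0,0,0]]'
python3 -m pendant '[[-0.005,-0.04,0,0,0,0],[-0.009,-0.085,0,0,0,0],[-0.013,-0.135,0,0,0,0],[-0.017,-0.185,0,0,0,0],[-0.02,-0.235,0,0,0,0]]'
python3 -m pendant '[[-0.001,-0.045,0,0,0,0],[-0.003,-0.08,0,0,0,0],[-0.003,-0.103,0,0,0,0],[-0.003,-0.113,0,0,0,0],[-0.003,-0.113,0,0,0,0]]'
python3 - <<'E'
from h import *
s=bot.get_state();p,d=eyes.camera("wrist");C=cam("wrist",s);cv2.imwrite("pics/w2.png",p[:,:,::-1])
print(s["ee_pos"],s["finger_gap"])
for cc,st,m in blobs(p,"green",200): print(cc,st,ray(cc,.012,C))
E
```

```text
time_s: 2.9
ee_pos: [0.4531, -0.2658, 0.1336]
ee_rot: [0.001, 1.0, -0.0, 0.001]
ft_force: [0.4, 0.2, -0.7]
finger_gap: 0.269
grip_force: 29.5
time_s: 3.52
ee_pos: [0.4311, -0.0283, 0.1307]
ee_rot: [-0.0, 1.0, 0.001, -0.001]
ft_force: [0.7, 0.5, 0.0]
finger_gap: 0.271
grip_force: 29.5
time_s: 4.15
ee_pos: [0.4288, 0.0826, 0.1311]
ee_rot: [0.0, 1.0, 0.001, -0.0]
ft_force: [0.6, 0.4, 0.3]
finger_gap: 0.272
grip_force: 29.5
[0.42879234 0.08260163 0.1310597 ] 0.2720747746981667
[325.28705841 232.29913013] [ 280  191   92   88 5633] [0.43432024 0.0824899  0.012     ]
[331.41603053 370.80534351] [304 366  51  12 262] [0.32782026 0.07776764 0.012     ]
```

View pics/w2.png

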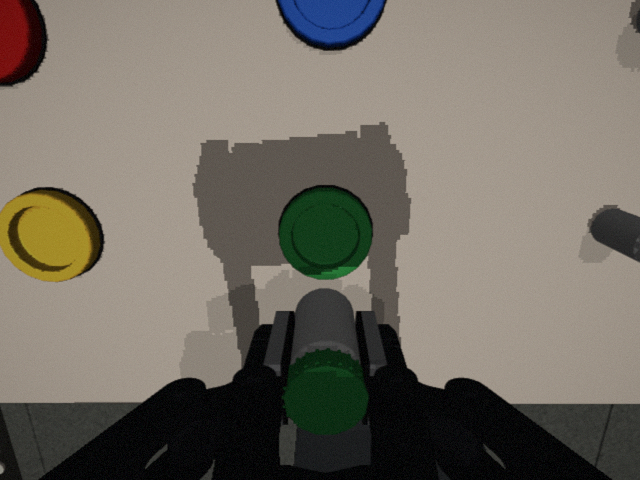

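The stand is at (325,232), directly below, and the vial is upright between the fingers. I'll lower it.

```bash
python3 -m pendant '[[0.003,0,0.025,0,0,0],[0.003,0,0.055,0,0,0],[0.003,0,0.085,0,0,0],[0.003,0,0.102,0,0,0],[0.003,0,0.109,0,0,0]]'
python3 -m pendant '[[0,0,0,0,0,0],[0,0,0.001,0,0,0]]'
python3 - <<'E'
from h import *
p,d=eyes.camera("scene");cv2.imwrite("pics/s2.png",cv2.resize(p[200:380,220:460,::-1],None,fx=3,fy=3))
E
```

```text
time_s: 4.82
ee_pos: [0.432, 0.0815, 0.0223]
ee_rot: [0.0, 1.0, -0.0, -0.001]
ft_force: [-10.1, 0.4, 28.3]
finger_gap: 0.273
grip_force: 31.2
time_s: 5.08
ee_pos: [0.433, 0.0818, 0.0224]
ee_rot: [0.0, 1.0, 0.0, 0.001]
ft_force: [-3.3, -1.8, 9.7]
finger_gap: 0.268
grip_force: 30.5
```

View pics/s2.png

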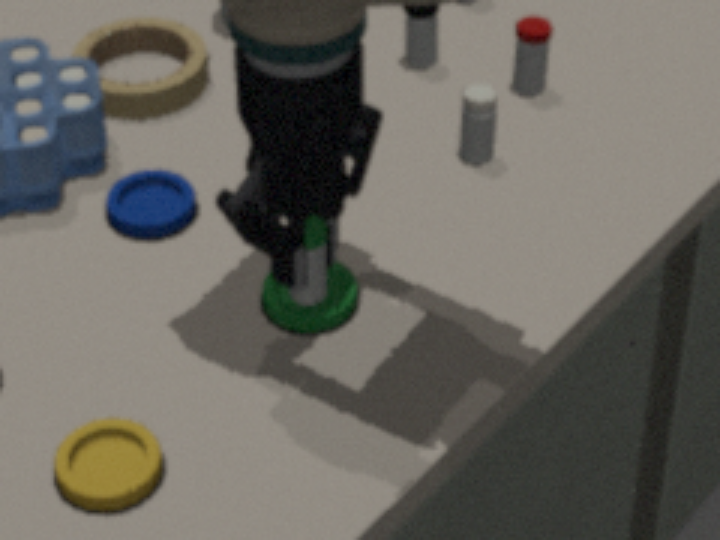

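Green is in its well and touching the floor. I'll release, lift straight up, and head for red.

```bash
python3 -m pendant '[[0,0,-0.0015,0,0,0],[0,0,-0.0015,0,0,0],[0,0,-0.0015,0,0,0],[0,0,-0.0015,0,0,0]]' 0
python3 -m pendant '[[0,0,-0.012,0,0,0],[0,0,-0.035,0,0,0],[0,0,-0.07,0,0,0],[0,0,-0.1,0,0,0],[0,0,-0.115,0,0,0]]'
python3 - <<'E'
from h import *
s=bot.get_state();p,d=eyes.camera("wrist");C=cam("wrist",s);cv2.imwrite("pics/w3.png",p[:,:,::-1])
print(s["ee_pos"],s["finger_gap"])
E
```

```text
time_s: 5.62
ee_pos: [0.4323, 0.0823, 0.0229]
ee_rot: [0.0, 1.0, 0.0, -0.0]
ft_force: [-0.6, -0.4, -0.1]
finger_gap: 0.501
grip_force: 0.0
time_s: 6.25
ee_pos: [0.433, 0.0824, 0.1403]
ee_rot: [-0.0, 1.0, 0.0, 0.002]
ft_force: [-0.5, 0.2, 0.2]
finger_gap: 0.502
grip_force: 0.0
[0.43302954 0.08244152 0.14034801] 0.5020808909307238
```

View pics/w3.png

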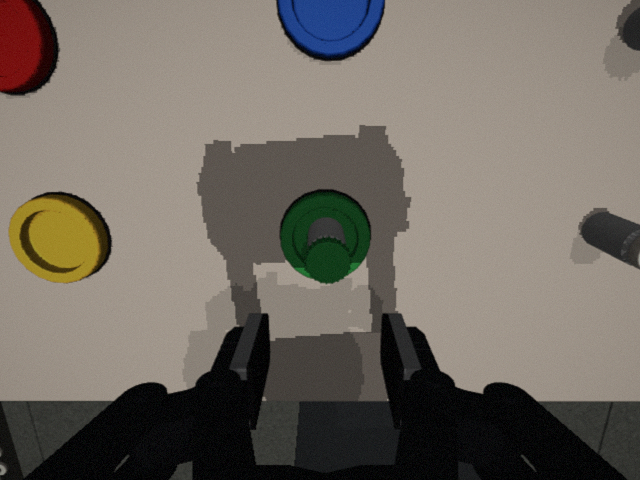

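Green stands upright in its stand (325,245).

```bash
python3 -m pendant '[[0.004,0.045,0,0,0,0],[0.008,0.105,0,0,0,0],[0.012,0.165,0,0,0,0],[0.017,0.225,0,0,0,0],[0.0195,0.27,0,0,0,0]]' 0.2
python3 -m pendant '[[0,0.012,0.01,0,0,0],[0,0.015,0.035,0,0,0],[0,0.015,0.035,0,0,0]]'
python3 - <<'E'
from h import *
s=bot.get_state();p,d=eyes.camera("wrist");C=cam("wrist",s)
print(s["ee_pos"],s["finger_gap"])
for cc,st,m in blobs(p,"red",200): print(cc,st,ray(cc,.054,C))
E
```

```text
time_s: 6.92
ee_pos: [0.4514, -0.1898, 0.1369]
ee_rot: [-0.0, 1.0, -0.0, -0.001]
ft_force: [1.0, 0.4, -0.0]
finger_gap: 0.599
grip_force: 0.0
time_s: 7.3
ee_pos: [0.4505, -0.2012, 0.1001]
ee_rot: [-0.002, 1.0, 0.001, -0.003]
ft_force: [-1.0, 0.0, 0.9]
finger_gap: 0.602
grip_force: 0.0
[ 0.45051597 -0.2012085   0.10005181] 0.6021780470139171
[330.57884885 280.41787553] [ 303  254   55   53 2137] [ 0.4536382  -0.20368808  0.054     ]
```

```bash
python3 -m pendant '[[0,0.0005,0.025,0,0,0],[0,0.0005,0.055,0,0,0],[0,0.0005,0.077,0,0,0],[0,0.0005,0.0865,0,0,0],[0,0.0005,0.0865,0,0,0]]'
python3 -m pendant '[[0,0,0,0,0,0],[0,0,0,0,0,0],[0,0,0,0,0,0],[0,0,0,0,0,0]]' -1 30
python3 -m pendant '[[0,0,-0.015,0,0,0],[0,0,-0.045,0,0,0],[0,0,-0.08,0,0,0],[0,0,-0.105,0,0,0],[0.002,-0.015,-0.115,0,0,0]]'
```

```text
time_s: 7.98
ee_pos: [0.4523, -0.2028, 0.0168]
ee_rot: [0.0, 1.0, 0.001, 0.0]
ft_force: [0.5, -0.4, 0.5]
finger_gap: 0.597
grip_force: 0.0
time_s: 8.48
ee_pos: [0.4528, -0.2034, 0.0178]
ee_rot: [0.0, 1.0, 0.0, 0.001]
ft_force: [-1.1, 1.6, 6.2]
finger_gap: 0.275
grip_force: 29.6
time_s: 9.1
ee_pos: [0.4547, -0.1885, 0.1338]
ee_rot: [0.001, 1.0, -0.0, 0.002]
ft_force: [0.2, 0.3, -0.3]
finger_gap: 0.271
grip_force: 29.6
```

```bash
python3 -m pendant '[[0.01,-0.04,0,0,0,0],[0.02,-0.09,0,0,0,0],[0.031,-0.14,0,0,0,0],[0.042,-0.19,0,0,0,0],[0.053,-0.24,0,0,0,0]]'
python3 -m pendant '[[0.011,-0.05,0,0,0,0],[0.022,-0.1,0,0,0,0],[0.033,-0.15,0,0,0,0],[0.043,-0.195,0,0,0,0],[0.047,-0.218,0,0,0,0]]'
python3 -m pendant '[[0,-0.008,0,0,0,0],[0,-0.008,0,0,0,0],[0,-0.008,0,0,0,0]]'
python3 - <<'E'
from h import *
s=bot.get_state();p,d=eyes.camera("wrist");C=cam("wrist",s);cv2.imwrite("pics/w4.png",p[:,:,::-1])
print(s["ee_pos"],s["finger_gap"])
for cc,st,m in blobs(p,"red",200): print(cc,st,ray(cc,.012,C))
E
```

```text
time_s: 9.72
ee_pos: [0.5062, 0.0544, 0.1309]
ee_rot: [0.0, 1.0, 0.001, -0.001]
ft_force: [1.3, -0.1, 0.4]
finger_gap: 0.274
grip_force: 29.6
time_s: 10.35
ee_pos: [0.5525, 0.273, 0.1304]
ee_rot: [0.0, 1.0, 0.002, -0.001]
ft_force: [-0.4, 0.2, -0.7]
finger_gap: 0.277
grip_force: 29.6
time_s: 10.72
ee_pos: [0.5535, 0.277, 0.1314]
ee_rot: [0.0, 1.0, -0.0, -0.0]
ft_force: [-0.6, -0.2, -0.2]
finger_gap: 0.275
grip_force: 29.6
[0.55349781 0.27704666 0.13143485] 0.2746599941370942
[321.97331071 233.00802222] [ 276  188   93   91 6482] [0.55850795 0.27908089 0.012     ]
[325.82732704 394.16245905] [ 285  349   83   85 5189] [0.43168451 0.27650541 0.012     ]
```

View pics/w4.png

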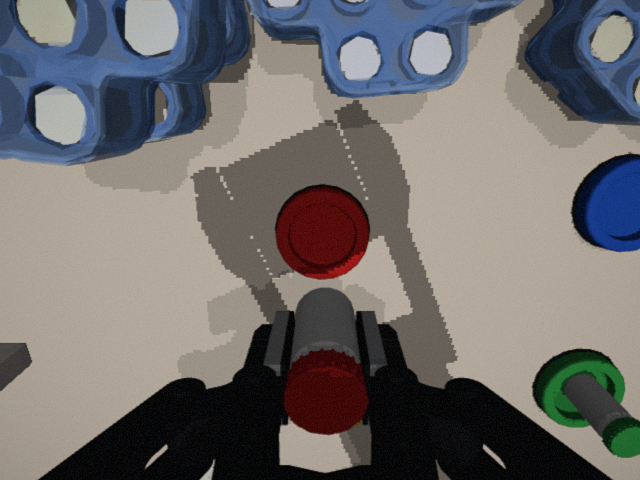

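Red stand at (322,233) below, vial upright, racks clear ahead. I'll lower it.

```bash
python3 -m pendant '[[0.003,-0.001,0.025,0,0,0],[0.003,-0.001,0.055,0,0,0],[0.003,-0.001,0.085,0,0,0],[0.003,-0.001,0.1,0,0,0],[0.003,-0.001,0.107,0,0,0]]'
python3 -m pendant '[[0,0,0,0,0,0],[0,0,0.001,0,0,0]]'
```

```text
time_s: 11.4
ee_pos: [0.5566, 0.2785, 0.0241]
ee_rot: [0.0, 1.0, 0.0, -0.0]
ft_force: [0.0, -0.3, 0.0]
finger_gap: 0.275
grip_force: 29.6
time_s: 11.65
ee_pos: [0.5574, 0.2792, 0.0249]
ee_rot: [-0.0, 1.0, 0.0, 0.001]
ft_force: [0.1, -0.7, -0.2]
finger_gap: 0.273
grip_force: 29.6
```

```bash
python3 -m pendant '[[0,0,0.001,0,0,0],[0,0,0.002,0,0,0]]'; python3 -m pendant '[[0,0,0.0005,0,0,0],[0,0,0.001,0,0,0]]'
```

```text
time_s: 11.9
ee_pos: [0.5571, 0.2791, 0.0228]
ee_rot: [-0.0, 1.0, 0.0, 0.001]
ft_force: [-3.5, -0.8, 9.1]
finger_gap: 0.273
grip_force: 30.5
time_s: 12.15
ee_pos: [0.5572, 0.2792, 0.0228]
ee_rot: [-0.0, 1.0, 0.001, 0.001]
ft_force: [-4.9, -3.2, 12.0]
finger_gap: 0.272
grip_force: 30.8
```

```bash
python3 -m pendant '[[0,0,-0.0015,0,0,0],[0,0,-0.0015,0,0,0],[0,0,-0.0015,0,0,0],[0,0,-0.0015,0,0,0]]' 0
python3 -m pendant '[[0,0,-0.012,0,0,0],[0,0,-0.035,0,0,0],[0,0,-0.07,0,0,0],[0,0,-0.1,0,0,0],[0,0,-0.115,0,0,0]]'
python3 -m pendant '[[0.001,0.045,0,0,0,0],[0.002,0.105,0,0,0,0],[0.003,0.165,0,0,0,0],[0.004,0.225,0,0,0,0],[0.004,0.285,0,0,0,0]]' 0.2
python3 -m pendant '[[0,0.05,0.0,0,0,0],[0,0.09,0.01,0,0,0],[0,0.103,0.035,0,0,0],[0,0.103,0.035,0,0,0]]'
python3 - <<'E'
from h import *
s=bot.get_state();p,d=eyes.camera("wrist");C=cam("wrist",s)
print(s["ee_pos"],s["finger_gap"])
for cc,st,m in blobs(p,"yellow",200): print(cc,st,ray(cc,.054,C))
p,d=eyes.camera("scene");cv2.imwrite("pics/s4.png",cv2.resize(p[200:380,140:380,::-1],None,fx=3,fy=3))
E
```

```text
time_s: 12.65
ee_pos: [0.5565, 0.2789, 0.0217]
ee_rot: [0.0, 1.0, 0.0, -0.0]
ft_force: [-0.5, -0.0, 0.4]
finger_gap: 0.5
grip_force: 0.0
time_s: 13.28
ee_pos: [0.5574, 0.2793, 0.1399]
ee_rot: [-0.001, 1.0, 0.0, 0.002]
ft_force: [-0.6, -0.3, -0.4]
finger_gap: 0.497
grip_force: 0.0
time_s: 13.9
ee_pos: [0.5604, -0.0079, 0.1367]
ee_rot: [0.0, 1.0, 0.001, -0.0]
ft_force: [1.7, 0.0, -0.3]
finger_gap: 0.601
grip_force: 0.0
time_s: 14.4
ee_pos: [0.5594, -0.1095, 0.0995]
ee_rot: [-0.001, 1.0, -0.0, -0.003]
ft_force: [-0.0, -0.0, 0.4]
finger_gap: 0.6
grip_force: 0.0
[ 0.55938682 -0.10949395  0.09952353] 0.6004884651826886
[325.83649789 275.83122363] [298 251  54  53 948] [ 0.56517456 -0.10973967  0.054     ]
```

View pics/s4.png

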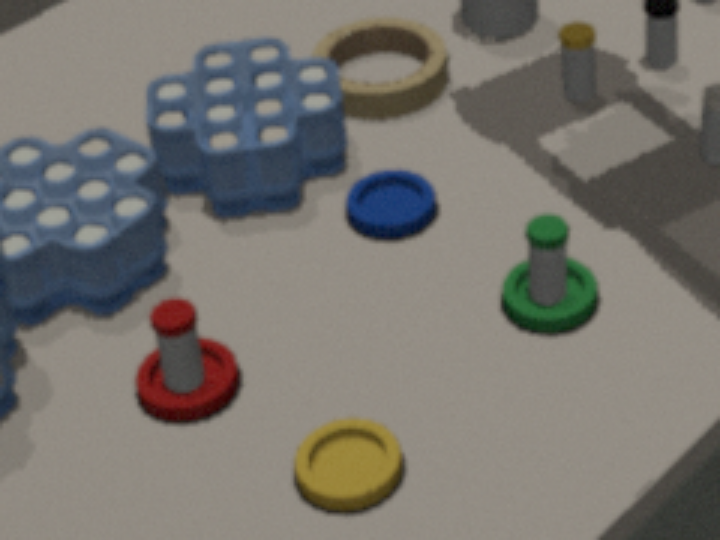

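Red (175,345) and green (547,265) both stand upright in their stands. Next I'll grasp yellow.

```bash
python3 -m pendant '[[0.001,0,0.025,0,0,0],[0.001,0,0.055,0,0,0],[0.001,0,0.077,0,0,0],[0.001,0,0.0855,0,0,0],[0.001,0,0.0855,0,0,0]]'
python3 -m pendant '[[0,0,0,0,0,0],[0,0,0,0,0,0],[0,0,0,0,0,0],[0,0,0,0,0,0]]' -1 30
python3 -m pendant '[[0,0,-0.015,0,0,0],[0,0,-0.045,0,0,0],[0,0,-0.08,0,0,0],[0,0,-0.105,0,0,0],[-0.002,-0.015,-0.115,0,0,0]]'
```

```text
time_s: 15.12
ee_pos: [0.5624, -0.1086, 0.0172]
ee_rot: [0.0, 1.0, 0.001, 0.0]
ft_force: [-0.4, 0.4, 0.5]
finger_gap: 0.599
grip_force: 0.0
time_s: 15.62
ee_pos: [0.5629, -0.1091, 0.018]
ee_rot: [0.0, 1.0, 0.0, 0.001]
ft_force: [-0.7, 0.5, 5.2]
finger_gap: 0.274
grip_force: 29.8
time_s: 16.25
ee_pos: [0.5606, -0.0944, 0.1338]
ee_rot: [0.0, 1.0, -0.0, 0.002]
ft_force: [0.5, 0.0, -0.1]
finger_gap: 0.269
grip_force: 29.5
```

```bash
python3 -m pendant '[[-0.015,-0.04,0,0,0,0],[-0.033,-0.09,0,0,0,0],[-0.051,-0.14,0,0,0,0],[-0.069,-0.19,0,0,0,0],[-0.087,-0.24,0,0,0,0]]'
python3 -m pendant '[[-0.017,-0.045,0,0,0,0],[-0.031,-0.085,0,0,0,0],[-0.04,-0.11,0,0,0,0],[-0.0435,-0.12,0,0,0,0],[-0.0435,-0.12,0,0,0,0]]'
python3 - <<'E'
from h import *
s=bot.get_state();p,d=eyes.camera("wrist");C=cam("wrist",s);cv2.imwrite("pics/w5.png",p[:,:,::-1])
print(s["ee_pos"],s["finger_gap"])
for cc,st,m in blobs(p,"yellow",200): print(cc,st,ray(cc,.012,C))
E
```

```text
time_s: 16.88
ee_pos: [0.471, 0.1479, 0.1309]
ee_rot: [0.0, 1.0, 0.001, -0.001]
ft_force: [-0.0, 0.5, -0.4]
finger_gap: 0.276
grip_force: 29.5
time_s: 17.5
ee_pos: [0.4287, 0.2659, 0.1311]
ee_rot: [0.0, 1.0, 0.001, -0.0]
ft_force: [0.1, -0.4, -1.2]
finger_gap: 0.271
grip_force: 29.5
[0.4286882  0.26593407 0.13106782] 0.27085187605078825
[325.90159143 239.71484248] [ 278  191   93   91 3079] [0.42915674 0.26537195 0.012     ]
[326.48950131 365.41732283] [298 349  64  34 762] [0.33240276 0.26471176 0.012     ]
[322.4506133  407.07811491] [ 283  381   82   54 1549] [0.2952472  0.26767934 0.012     ]
```

View pics/w5.png

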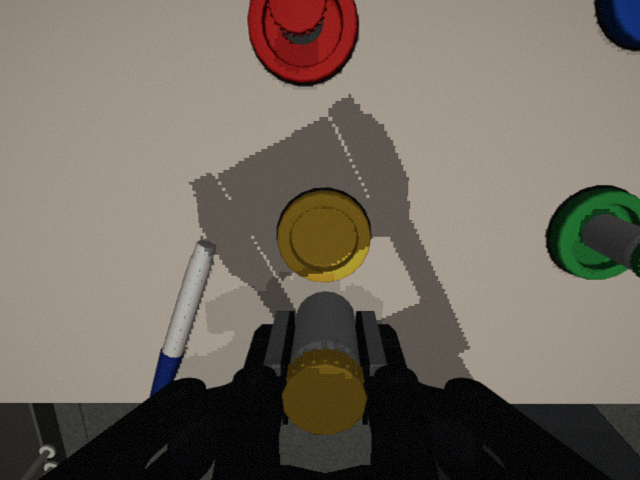

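Yellow stand at (324,236) below and the vial is upright. I'll lower it. The marker pen is well to the left.

```bash
python3 -m pendant '[[0.002,0,0.025,0,0,0],[0.002,0,0.055,0,0,0],[0.002,0,0.085,0,0,0],[0.002,0,0.1,0,0,0],[0.002,0,0.107,0,0,0]]'
python3 -m pendant '[[0,0,0.001,0,0,0],[0,0,0.002,0,0,0]]'
```

```text
time_s: 18.18
ee_pos: [0.4313, 0.2652, 0.024]
ee_rot: [0.0, 1.0, -0.0, -0.0]
ft_force: [0.3, 0.3, -1.1]
finger_gap: 0.271
grip_force: 29.5
time_s: 18.42
ee_pos: [0.4318, 0.2661, 0.0234]
ee_rot: [-0.0, 1.0, 0.0, 0.001]
ft_force: [-0.1, 1.1, -0.8]
finger_gap: 0.274
grip_force: 29.5
```

```bash
python3 -m pendant '[[0,0,0.001,0,0,0],[0,0,0.0015,0,0,0]]'; python3 -m pendant '[[0,0,0.0005,0,0,0],[0,0,0.0005,0,0,0]]'
```

```text
time_s: 18.68
ee_pos: [0.4319, 0.2662, 0.0229]
ee_rot: [-0.0, 1.0, 0.001, 0.001]
ft_force: [-3.1, -3.4, 12.8]
finger_gap: 0.274
grip_force: 30.9
time_s: 18.92
ee_pos: [0.4319, 0.2662, 0.0229]
ee_rot: [-0.0, 1.0, 0.001, 0.001]
ft_force: [-4.5, -2.7, 12.8]
finger_gap: 0.268
grip_force: 31.1
```

```bash
python3 -m pendant '[[0,0,-0.0015,0,0,0],[0,0,-0.0015,0,0,0],[0,0,-0.0015,0,0,0],[0,0,-0.0015,0,0,0]]' 0
python3 -m pendant '[[0,0,-0.012,0,0,0],[0,0,-0.035,0,0,0],[0,0,-0.07,0,0,0],[0,0,-0.1,0,0,0],[0,0,-0.115,0,0,0]]'
python3 -m pendant '[[0.01,0.04,0,0,0,0],[0.023,0.095,0,0,0,0],[0.037,0.15,0,0,0,0],[0.05,0.205,0,0,0,0],[0.063,0.26,0,0,0,0]]' 0.2
python3 -m pendant '[[0.013,0.055,0,0,0,0],[0.027,0.11,0,0,0,0],[0.041,0.165,0,0,0,0],[0.055,0.22,0,0,0,0],[0.067,0.268,0,0,0,0]]'
python3 -m pendant '[[0.003,0.015,0.005,0,0,0],[0.003,0.0175,0.035,0,0,0],[0.003,0.0175,0.035,0,0,0]]'
python3 - <<'E'
from h import *
s=bot.get_state();p,d=eyes.camera("wrist");C=cam("wrist",s)
print(s["ee_pos"],s["finger_gap"])
for cc,st,m in blobs(p,"blue",200): print(cc,st,ray(cc,.054,C))
E
```

```text
time_s: 19.42
ee_pos: [0.431, 0.2658, 0.0217]
ee_rot: [0.0, 1.0, 0.0, -0.0]
ft_force: [0.2, -0.8, -0.7]
finger_gap: 0.499
grip_force: 0.0
time_s: 20.05
ee_pos: [0.4318, 0.2662, 0.1395]
ee_rot: [-0.001, 1.0, 0.0, 0.002]
ft_force: [1.3, 0.3, -0.2]
finger_gap: 0.502
grip_force: 0.0
time_s: 20.68
ee_pos: [0.4943, 0.0041, 0.1367]
ee_rot: [-0.0, 1.0, 0.001, -0.0]
ft_force: [0.9, 0.0, -0.3]
finger_gap: 0.6
grip_force: 0.0
time_s: 21.3
ee_pos: [0.5615, -0.264, 0.1364]
ee_rot: [-0.0, 1.0, 0.0, -0.0]
ft_force: [-0.0, -0.5, 0.1]
finger_gap: 0.601
grip_force: 0.0
time_s: 21.68
ee_pos: [0.563, -0.2782, 0.0986]
ee_rot: [-0.002, 1.0, 0.001, -0.003]
ft_force: [0.1, 0.4, 0.5]
finger_gap: 0.596
grip_force: 0.0
[ 0.56302811 -0.27819132  0.0985886 ] 0.5964413612158874
[330.53975096 280.6532567 ] [ 304  253   55   54 2088] [ 0.5666485  -0.28061758  0.054     ]
```

```bash
python3 -m pendant '[[0.001,0.0005,0.025,0,0,0],[0.001,0.0005,0.055,0,0,0],[0.001,0.0005,0.077,0,0,0],[0.001,0.0005,0.085,0,0,0],[0.001,0.0005,0.085,0,0,0]]'
python3 -m pendant '[[0,0,0,0,0,0],[0,0,0,0,0,0],[0,0,0,0,0,0],[0,0,0,0,0,0]]' -1 30
python3 -m pendant '[[0,0,-0.015,0,0,0],[0,0,-0.045,0,0,0],[0,0,-0.08,0,0,0],[0,0,-0.105,0,0,0],[0,-0.015,-0.115,0,0,0]]'
```

```text
time_s: 22.35
ee_pos: [0.5661, -0.2798, 0.0179]
ee_rot: [0.0, 1.0, 0.001, 0.0]
ft_force: [0.4, -0.8, -0.3]
finger_gap: 0.603
grip_force: 0.0
time_s: 22.85
ee_pos: [0.5664, -0.2804, 0.0186]
ee_rot: [0.001, 1.0, 0.0, 0.001]
ft_force: [-0.5, 0.4, 6.7]
finger_gap: 0.269
grip_force: 29.7
time_s: 23.48
ee_pos: [0.5661, -0.2655, 0.1345]
ee_rot: [0.001, 1.0, -0.0, 0.002]
ft_force: [0.4, 0.6, -1.1]
finger_gap: 0.273
grip_force: 29.5
```

```bash
python3 -m pendant '[[0.001,-0.04,0,0,0,0],[0.003,-0.09,0,0,0,0],[0.005,-0.14,0,0,0,0],[0.007,-0.19,0,0,0,0],[0.008,-0.235,0,0,0,0]]'
python3 -m pendant '[[0.001,-0.045,0,0,0,0],[0.002,-0.08,0,0,0,0],[0.002,-0.1,0,0,0,0],[0.002,-0.1095,0,0,0,0],[0.002,-0.1095,0,0,0,0]]'
python3 - <<'E'
from h import *
s=bot.get_state();p,d=eyes.camera("wrist");C=cam("wrist",s);cv2.imwrite("pics/w6.png",p[:,:,::-1])
print(s["ee_pos"],s["finger_gap"])
for cc,st,m in blobs(p,"blue",200): print(cc,st,ray(st[:2]+st[2:4]/2,.012,C))
E
```

```text
time_s: 24.1
ee_pos: [0.5725, -0.0273, 0.1313]
ee_rot: [-0.0, 1.0, 0.001, -0.001]
ft_force: [0.9, -0.6, -0.1]
finger_gap: 0.27
grip_force: 29.5
time_s: 24.72
ee_pos: [0.5752, 0.0793, 0.1318]
ee_rot: [0.0, 1.0, 0.001, -0.0]
ft_force: [-0.1, -0.1, -0.2]
finger_gap: 0.271
grip_force: 29.5
[0.57518318 0.07931168 0.13176257] 0.2708683428082345
[100.52066116  89.94214876] [ 95  67  12  49 242] [0.666898   0.21101229 0.012     ]
[324.60232972 235.17618508] [ 279  191   92   90 6181] [0.57801767 0.07937575 0.012     ]
[325.70655455 396.9385511 ] [ 285  350   82   84 4638] [0.45503087 0.07851989 0.012     ]
```

View pics/w6.png

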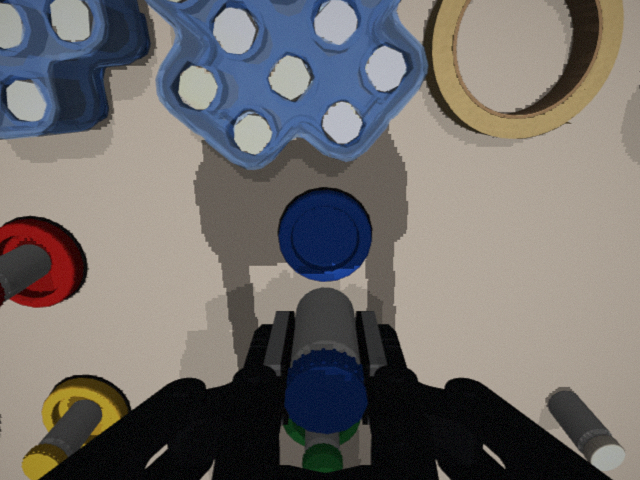

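Blue stand at (325,235) below and the vial is upright. Yellow and red are standing in their stands. I'll lower blue.

```bash
python3 -m pendant '[[0.001,0,0.025,0,0,0],[0.001,0,0.055,0,0,0],[0.001,0,0.085,0,0,0],[0.001,0,0.1,0,0,0],[0.001,0,0.108,0,0,0]]'
python3 -m pendant '[[0,0,0.001,0,0,0],[0,0,0.002,0,0,0]]'
```

```text
time_s: 25.4
ee_pos: [0.5763, 0.0788, 0.0235]
ee_rot: [0.0, 1.0, 0.0, -0.0]
ft_force: [-0.8, 0.1, 10.9]
finger_gap: 0.275
grip_force: 31.3
time_s: 25.65
ee_pos: [0.5772, 0.0793, 0.0236]
ee_rot: [0.0, 1.0, 0.0, 0.001]
ft_force: [-2.6, -2.1, 8.4]
finger_gap: 0.274
grip_force: 30.5
```

```bash
python3 -m pendant '[[0,0,-0.0015,0,0,0],[0,0,-0.0015,0,0,0],[0,0,-0.0015,0,0,0],[0,0,-0.0015,0,0,0]]' 0
python3 -m pendant '[[0,0,-0.012,0,0,0],[0,0,-0.035,0,0,0],[0,0,-0.07,0,0,0],[0,0,-0.1,0,0,0],[0,0,-0.13,0,0,0]]'
python3 -m pendant '[[0,0.03,-0.03,0,0,0],[0,0.09,-0.06,0,0,0],[-0.03,0.14,-0.1,0,0,0],[-0.06,0.18,-0.1,0,0,0],[-0.06,0.18,-0.1,0,0,0]]'
python3 - <<'E'
from h import *
p,d=eyes.camera("scene");cv2.imwrite("pics/s6.png",p[:,:,::-1])
p,d=eyes.camera("top");C=cam("top")
cv2.imwrite("pics/t6.png",p[:,:,::-1])
for c in HUE:
  for cc,st,m in blobs(p,c):
    if st[4]>2000 or cc[1]>330: continue
    vs,us=np.nonzero(m); dd=d[m]; P=(C[1]@np.linalg.inv(C[0])@np.c_[us,vs,np.ones(len(us))].T*dd).T+C[2]
    t=P[P[:,2]>.045]; print(c,cc.round(),st[4],np.median(P,0).round(3),len(t),len(t) and np.median(t,0).round(3))
E
```

```text
time_s: 26.15
ee_pos: [0.5762, 0.0795, 0.0233]
ee_rot: [0.0, 1.0, 0.0, -0.0]
ft_force: [-0.2, 0.8, 0.7]
finger_gap: 0.499
grip_force: 0.0
time_s: 26.78
ee_pos: [0.5764, 0.0795, 0.1555]
ee_rot: [0.0, 1.0, 0.0, 0.001]
ft_force: [0.1, -0.9, 0.6]
finger_gap: 0.503
grip_force: 0.0
time_s: 27.4
ee_pos: [0.5153, -0.1034, 0.2559]
ee_rot: [0.001, 1.0, -0.002, 0.002]
ft_force: [0.9, -0.1, 0.4]
finger_gap: 0.497
grip_force: 0.0
red [161. 235.] 719 [0.551 0.274 0.013] 173 [0.556 0.277 0.061]
yellow [170. 300.] 803 [0.425 0.262 0.013] 197 [0.431 0.264 0.061]
green [268. 288.] 796 [0.428 0.08  0.013] 184 [0.432 0.08  0.061]
blue [517.  71.] 293 [ 0.745 -0.397  0.157] 293 [ 0.745 -0.397  0.157]
blue [263. 215.] 684 [0.571 0.077 0.014] 164 [0.575 0.078 0.061]
blue [588. 211.] 30 [ 0.51  -0.538  0.028] 1 [0.288 0.001 0.944]
blue [591. 219.] 43 [ 0.494 -0.54   0.026] 0 0
```

View pics/s6.png

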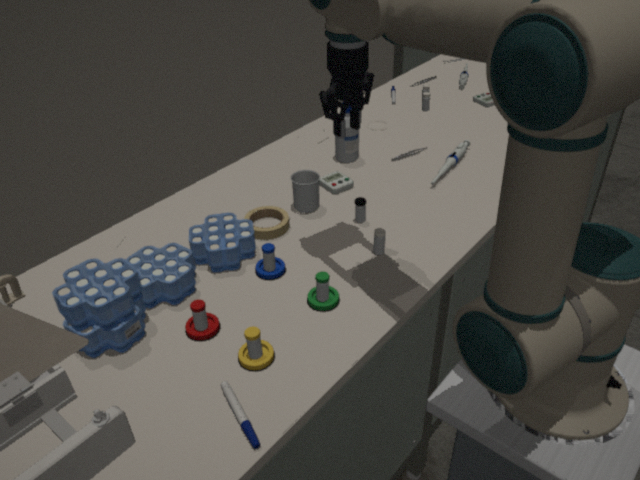

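View pics/t6.png

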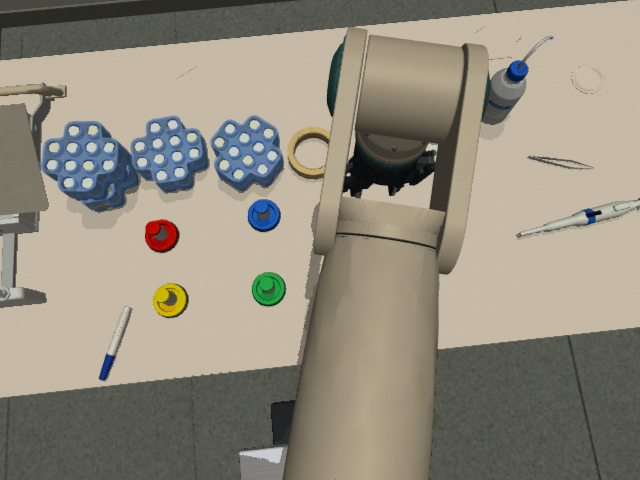

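All four vials stand in their own stands with cap tops at 0.061 m, which is the expected height with the foot on the stand floor. In the scene view, black (360,210) and white (379,241) are still standing where they were, and the arm is clear.

```bash
python3 -m pendant '[[0,0,0,0,0,0],[0,0,0,0,0,0]]' >/dev/null; python3 -c "
from station import bot
print(bot.job_done())"
```

```text
the job is handed in; nothing more can be done
None
```

The job is handed in: the red, yellow, green and blue vials stand upright on the floors of their own stands, the black and white vials were left where they stood, and it took about 28 s of the 102 s allowed.

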